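Fit the spacer bars to the guarded fixture

TASK

Flip the hasp off its staple and swing it back as far as it goes, then raise the guard lid of the fixture until it stands about upright. Push every coloured spacer bar that lies on the bench into the gap of its own colour, fully home against the back stop; then shut the guard and flip the hasp back down over it. Leave the other things on the bench where they are.

Things in the scene. Friction and masses are not known exactly. Their poses are not given: they have to be found in the camera images.
- bar_red_center (a point): Loose red solid metal spacer bar, square section 24 x 24 mm, 100 mm long; the point is its centre, its x axis runs along the length (all four long faces are alike and the two ends are alike). Aluminium, under 0.5 kg. Lies on the bench. May be absent in a given run.
- bar_yellow_center (a point): Loose yellow solid metal spacer bar, square section 28 x 28 mm, 100 mm long; the point is its centre, its x axis runs along the length (all four long faces are alike and the two ends are alike). Aluminium, under 0.5 kg. Lies on the bench. May be absent in a given run.
- bar_green_center (a point): Loose green solid metal spacer bar, square section 32 x 32 mm, 100 mm long; the point is its centre, its x axis runs along the length (all four long faces are alike and the two ends are alike). Aluminium, under 0.5 kg. Lies on the bench. May be absent in a given run.
- bar_blue_center (a point): Loose blue solid metal spacer bar, square section 36 x 36 mm, 100 mm long; the point is its centre, its x axis runs along the length (all four long faces are alike and the two ends are alike). Aluminium, under 0.5 kg. Lies on the bench. May be absent in a given run.
- home_red (a point): Fixed point where the centre of the red bar is when fully home in the red gap. x = push direction into the gap (level), y across it, z up. Gap 27 mm wide between fixed upright cheeks 42 mm high; floor 10 mm above the bench; mouth 42 mm before this point (-x), solid back stop 50 mm beyond it (+x): a bar at home stands 8 mm proud of the mouth. Cheek noses rounded, 7 mm radius.
- home_yellow (a point): Fixed point where the centre of the yellow bar is when fully home in the yellow gap. x = push direction into the gap (level), y across it, z up. Gap 31 mm wide between fixed upright cheeks 42 mm high; floor 10 mm above the bench; mouth 42 mm before this point (-x), solid back stop 50 mm beyond it (+x): a bar at home stands 8 mm proud of the mouth. Cheek noses rounded, 7 mm radius.
- home_green (a point): Fixed point where the centre of the green bar is when fully home in the green gap. x = push direction into the gap (level), y across it, z up. Gap 35 mm wide between fixed upright cheeks 42 mm high; floor 10 mm above the bench; mouth 42 mm before this point (-x), solid back stop 50 mm beyond it (+x): a bar at home stands 8 mm proud of the mouth. Cheek noses rounded, 7 mm radius.
- home_blue (a point): Fixed point where the centre of the blue bar is when fully home in the blue gap. x = push direction into the gap (level), y across it, z up. Gap 39 mm wide between fixed upright cheeks 42 mm high; floor 10 mm above the bench; mouth 42 mm before this point (-x), solid back stop 50 mm beyond it (+x): a bar at home stands 8 mm proud of the mouth. Cheek noses rounded, 7 mm radius.
- bridge (a point): Middle of the fixed bridge that spans all four gaps from cheek to cheek so that bars cannot be put in from above: 16 mm (x) by 202 mm (y), underside 52 mm and top 58 mm above the bench; the point is on its top. Coloured patches on the bridge and on the gap floors show each gap's colour.
- fixture: Aluminium spacer fixture fixed to the bench, base 120 mm (x) by 234 mm (y, from -105.5 to +128.5) by 10 mm; origin at its underside; its x axis points from the open mouths to the back stop (away from the robot), y to its left. Gap mouths at x = -60 mm. Right (-y) to left: red, yellow, green, blue gap. The hasp post stands at x -30, y +116 mm, 68 mm high.
- guard (a joint): Hinged guard lid over the fixture: 0 = shut, grows as it is raised (rad); upright at about 1.57, stop at 2.0. Stiff hinge: it stays where it is left (about 3 N at the handle). Clear top 202 mm wide, 132 mm from hinge to front, 64 to 68 mm above the bench when shut; yellow front skirt down to 18 mm above the bench, its inner face 13 mm before the gap mouths, so it shuts only over bars that are home.
- guard_handle (a point): Centre of the guard's handle, an orange round bar 12 mm in diameter and 90 mm long parallel to the fixture's y axis, held 40 mm in front of the skirt by two thin stays 38 mm either side of this point; 52 mm above the bench when shut. The point moves with the guard; at 1.57 rad the handle is on top, about 236 mm above the bench.
- guard_hinge (a point): Point on the guard's hinge axis, which runs along the fixture's y axis, 64 mm above the bench. With the guard shut the handle centre is at x -172, y -30, z -12 mm from here in the fixture's frame.
- hasp (a joint): Steel hasp strap: 0 = fastened, lying flat across the lid over its staple; grows as it is flipped up and over to the fixture's left (rad); stop at 1.75, a little past upright. Swings freely: it falls open when past about 1.3 rad and falls shut when below it.
- hasp_grip (a point): Centre of the hasp's red finger bar, a round bar 10 mm in diameter and 44 mm long parallel to the fixture's x axis, 32 mm above the strap near its free end, on two thin posts 16 mm either side of this point; 104 mm above the bench when fastened. Moves with the hasp. Strap 36 mm wide, 66 mm long, 3 mm thick.
- hasp_hinge (a point): Point on the hasp's hinge axis, which runs along the fixture's x axis, 72 mm above the bench at the top of the left post. With the hasp fastened the finger bar is at y -60, z +32 mm from here in the fixture's frame.
- dish_red_center (a point): Bystander, not part of the job: glass dish with a red top, 64 mm in diameter, 16 mm high, standing among the bars. The point is at its middle.
- dish_dark_center (a point): Bystander, not part of the job: grey round dish with a pale label, 100 mm in diameter, 20 mm high. The point is at its middle.
- mouse_center (a point): Bystander, not part of the job: black computer mouse, round, 60 mm across, 33 mm high. The point is at its middle.
- flux_center (a point): Bystander, not part of the job: white bottle with a red cap, 50 mm in diameter, 120 mm high. The point is at its middle.
- driver_center (a point): Bystander, not part of the job: screwdriver lying on the bench. The point is at its middle.
There are look-alikes about, which are no part of the job. There is more than one size of the part that bears bar_blue_center; the job needs the largest.

How it is judged:
On the way, in this order (a step that is already met when the one before it is completed fails the run):
1. the hasp is flipped off its staple and swung back past upright (value of joint hasp above 1.5 rad), for 0.2 s.
2. the guard is raised until about upright (value of joint guard above 1.3 rad), for 0.2 s.
3. every bar present is fully home in the gap of its colour (distance between bar_red_center and home_red below 0.007 m and angle between the x axis of bar_red_center and the x axis of home_red, either way round below 0.07 rad and distance between bar_yellow_center and home_yellow below 0.007 m and angle between the x axis of bar_yellow_center and the x axis of home_yellow, either way round below 0.07 rad and distance between bar_green_center and home_green below 0.007 m and angle between the x axis of bar_green_center and the x axis of home_green, either way round below 0.07 rad and distance between bar_blue_center and home_blue below 0.007 m and angle between the x axis of bar_blue_center and the x axis of home_blue, either way round below 0.07 rad), for 0.2 s.
4. the guard is shut again (value of joint guard below 0.06 rad), for 0.2 s.
At the end, for the whole second after the job is handed in: Every bar present has its centre within 7 mm of its home point and within 0.07 rad of the gap's direction, the guard is shut (below 0.06 rad) and the hasp lies fastened over it (below 0.15 rad) (all of step 3 and value of joint guard below 0.06 rad and value of joint hasp below 0.15 rad); the robot touches nothing.
It fails at once if the guard is raised (beyond 0.2 rad) while the hasp still lies over it (below 0.8 rad) (value of joint guard above 0.2 rad and value of joint hasp below 0.8 rad).
It fails at once if a bystander is shifted by more than 60 mm (distance of any of dish_red_center, dish_dark_center, mouse_center, flux_center, driver_center from where it was at the start of the episode above 0.06 m).
Of bar_red, bar_yellow, bar_green, bar_blue only 2 to 4 are there at a start; the rules pass over those that are not, and their reading is None.
At some moment in a run one of bar_red, bar_yellow, bar_green, bar_blue may be knocked a few centimetres aside while the robot is not near it.
Once in a run the grip may slacken for a moment while it holds something.
It also fails if it takes over 210 s, if anything falls off the work surface, if the arm or the gripper's body presses on something with over 40 N, if the wrist force passes 120 N, or if a joint passes its speed limit or range.

ROBOT

A 7-joint arm with a two-finger parallel gripper is mounted at the origin on the work surface. World frame = base frame: x ahead of the robot, y to its left, z up, the work surface at z = 0. Lengths are in m, angles in rad, forces in N, time in s.
With the tool pointing down it reaches from about 0.425 to 0.95 m from the base axis. Payload 4.7 kg.
Tool frame: the origin (TCP) lies on the centre line of the jaws, within the pads' length; the fingertips stand robot.nose_length ahead of it and the grasp point (between the pads) lies 8 mm behind it (robot.nose_length is the distance from the TCP to the fingertips, in m); z points along the fingers, x is the direction in which the jaws open and shut, and the axes are right-handed (so a half turn about z gives the same grasp; the last joint's range is limited). The gripper opens to 85 mm and grips with 20 to 120 N. Pads are 22 mm wide; open, the fingers measure 114 mm over their backs; the gripper's body (76 mm by 85 mm) begins 54 mm behind the grasp point. The pads swing forward as they close: fully open they stand 13 mm farther back than shut.
Start: joints at [1.23, 0.469, -0.049, 1.532, 0.024, 1.141, -0.082], TCP at [0.207, -0.642, 0.242] pointing down, gripper open.
Joint ranges: [-2.59, 2.59], [-0.33, 1.99], [-1.39, 1.29], [0.1, 2.45], [-1.04, 4.18], [0.21, 1.99], [-2.66, 2.66]. Speed limits (rad/s): [2.57, 2.57, 3.14, 3.14, 3.14, 3.14, 3.14].

INTERFACE

Orientations are given as [roll, pitch, yaw] about the fixed x, y, z axes, in that order (R = Rz(yaw) Ry(pitch) Rx(roll)).
In Python, from plant import robot gives the robot as it stands. Calls block until the motion is done:
- robot.goto(position, orientation): joint-space move of the TCP to a pose.
- robot.move_straight(position, vel=0.15, attitude=None, contact_N=None): straight line of the TCP; attitude=None keeps the orientation; vel is the mean speed in m/s. With contact_N (N) it stops when the force on the tool has changed by that much, and returns True; else False.
- robot.move_joints(angles): joint-space move.
- robot.grip(opening, strength=None): opening from 0.0 (shut) to 1.0 (fully open); strength is the grip in N (None keeps the last); returns when the fingers have stopped.
- robot.sleep(seconds).
- robot.inverse_kinematics(position, orientation): joint angles nearest the present ones, or None.
- robot.sense(): the state.
- robot.grab_frame(name): name is "scene" or "top" or "wrist"; returns a dict with "image" (384x512x3 uint8, red, green, blue), "range_z" (384x512 float32, m along the optical axis (not along the pixel's ray), 0 where there is no reading), "fx", "fy", "cx", "cy" (pixels), "R" (3x3) and "t" (3): a world point X has camera coordinates R X + t. Camera axes: x right, y down, z forward; pixel columns grow to the right and rows downward; lengths in m; the calibration is good to about 2 mm. A picture is of the moment at which its call begins.
A pose or a line that the arm cannot do raises robot.IKError and nothing moves.
- robot.close_job(): hands the job in, once; it reports no verdict.
The state is a dict: "t": time; "joint_pos": joint angles; "joint_velocities": joint speeds; "effort": joint torques, N m; "tcp_pos": TCP position; "tcp_rot": TCP orientation; "wrist_force": force on the tool from outside, world axes, zero at the start; "torque": the same for the moment, N m; "opening": opening from 0.0 (shut) to 1.0 (fully open).
Only numpy, scipy, OpenCV 4.12 (cv2) and the standard library are available. Lean on these libraries where they do the work, as an engineer would, in place of code of your own. Each camera call takes 0.05 s, during which the arm holds its last target.

## Working session

There is one attempt and no reset: what is moved stays moved. The work goes in short steps, each a Python script; the robot and the scene stay as the last script left them, time stands still between calls to the robot, and variables do not carry over. Pictures are saved under pics/ and viewed, and the job is handed in when it is done.

```bash
ls; mkdir -p pics
python3 - <<'E'
from plant import robot
import cv2
s=robot.sense();print(s,robot.nose_length)
for n in("scene","top","wrist"):
    f=robot.grab_frame(n);cv2.imwrite(f"pics/a_{n}.png",f["image"][:,:,::-1])
    print(n,f["fx"],f["cx"],f["cy"],f["R"],f["t"],f["range_z"].min(),f["range_z"].max())
E
```

```text
pics
{'t': 0.0, 'joint_pos': array([ 1.23009953,  0.46946108, -0.04858712,  1.53370757,  0.02407736,
        1.1409634 , -0.08228571]), 'joint_velocities': array([-0.00049837,  0.00209965, -0.00058135,  0.00116817, -0.00034152,
        0.00017677, -0.00072398]), 'effort': array([-1.71235747e-04, -5.10302746e+01, -4.66635427e-02, -2.37715334e+01,
        1.06618681e-02,  7.49736442e-03, -3.50646786e-06]), 'tcp_pos': array([ 0.20691001, -0.64191684,  0.24124233]), 'tcp_rot': array([ 3.14153890e+00,  1.95407052e-03, -1.25896980e+00]), 'wrist_force': array([-0.71514892,  0.5812367 ,  0.23968635]), 'torque': array([ 0.00917431, -0.01593059, -0.00145668]), 'opening': 1.0007933914370588} 0.011
scene 404.3145433545417 253.86944615020934 198.39674117365098 [[-0.53757879  0.84320548  0.00368119]
 [ 0.62883174  0.40380741 -0.66446236]
 [-0.5617648  -0.35488602 -0.74731267]] [ 0.28475101 -0.27597307  1.52527003] 0.0 3.747709
top 368.5643081414797 257.7245099273492 189.55638912589492 [[-5.62362243e-04 -9.99981723e-01  6.01975644e-03]
 [-9.77916149e-01 -7.08177383e-04 -2.08996422e-01]
 [ 2.08996865e-01 -6.00434873e-03 -9.77897877e-01]] [-0.02246393  0.56350273  1.08977802] 0.0 2.1540442
wrist 334.9614282845315 256.3855042214247 188.3010762714696 [[ 0.30592025 -0.95205432 -0.0023194 ]
 [-0.91013891 -0.29316492  0.29274816]
 [-0.27939212 -0.08744662 -0.95618677]] [-0.67485631 -0.03769916  0.37934864] 0.0 1.4112997
```

View pics/a_scene.png

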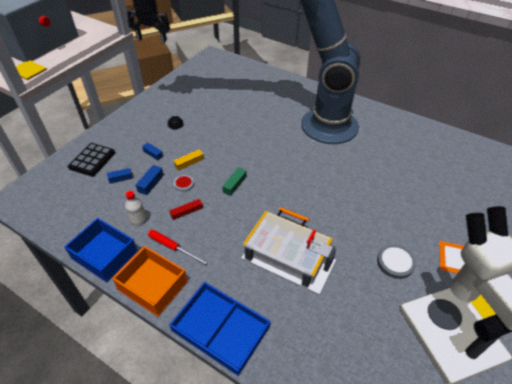

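View pics/a_top.png

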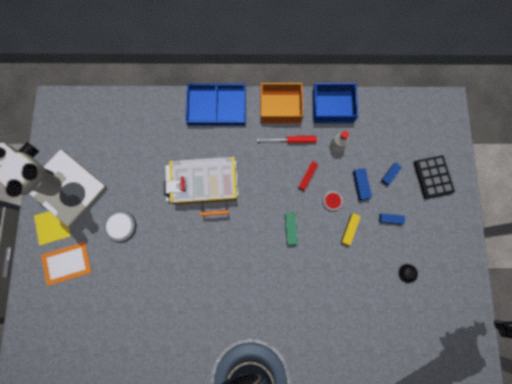

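View pics/a_wrist.png

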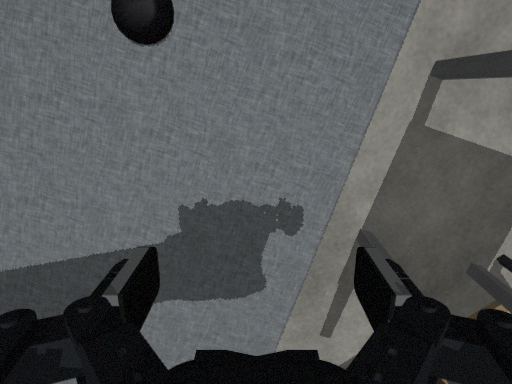

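Top view: the fixture is at (202,183) with its handle at (215,213), and the red finger bar is at (182,184). The bars are red (308,176), green (291,228) and yellow (351,229). There are three blue candidates: (362,184), (391,174) and (392,219). The one at (362,184) looks largest. I'll measure them all and enlarge the image.

```bash
cat > h.py <<'E'
from plant import robot
import numpy as np, cv2
def grab(n,save=None):
    f=robot.grab_frame(n)
    if save: cv2.imwrite(f"pics/{save}.png",f["image"][:,:,::-1])
    return f
def ray(f,u,v,z):
    d=np.array([(u-f["cx"])/f["fx"],(v-f["cy"])/f["fy"],1.0]);R=f["R"]
    o=-R.T@f["t"];d=R.T@d
    return o+d*(z-o[2])/d[2]
def proj(f,X):
    c=f["R"]@np.asarray(X)+f["t"];return np.array([f["fx"]*c[0]/c[2]+f["cx"],f["fy"]*c[1]/c[2]+f["cy"]])
HUE={'red':[(0,7),(173,180)],'yellow':[(20,33)],'green':[(60,90)],'blue':[(100,125)],'orange':[(8,19)]}
def mask(f,col,smin=110,vmin=50):
    hsv=cv2.cvtColor(f["image"],cv2.COLOR_RGB2HSV);m=0
    for a,b in HUE[col]: m=m|cv2.inRange(hsv,(a,smin,vmin),(b,255,255))
    return m
def blobs(f,col,z,amin=40,**k):
    """blobs: warped contours on plane z -> centre,length,width,yaw"""
    cs,_=cv2.findContours(mask(f,col,**k),cv2.RETR_EXTERNAL,cv2.CHAIN_APPROX_NONE);out=[]
    for c in cs:
        if cv2.contourArea(c)<amin: continue
        P=np.array([ray(f,u,v,z)[:2] for u,v in c[:,0]],np.float32)
        (x,y),(w,h),a=cv2.minAreaRect(P*1000)
        a=np.deg2rad(a)
        if w<h: w,h=h,w;a+=np.pi/2
        a=(a+np.pi/2)%np.pi-np.pi/2
        M=c[:,0].mean(0)
        out.append((M.round(0),np.array([x,y])/1000,w,h,a))
    return out
E
python3 - <<'E'
from h import *
f=grab("top")
for col,z in(('red',.024),('yellow',.028),('green',.032),('blue',.036),('orange',.052)):
    for b in blobs(f,col,z,15): print(col,b[0],b[1].round(3),b[2:])
c=cv2.resize(f["image"][140:260,270:420],None,fx=5,fy=5,interpolation=cv2.INTER_CUBIC);cv2.imwrite("pics/b1.png",c[:,:,::-1])
E
```

```text
red [333. 200.] [ 0.536 -0.262] (49.21657943725586, 48.10865020751953, np.float64(-0.038734213316603316))
red [182. 184.] [0.591 0.22 ] (43.32601547241211, 9.622636795043945, np.float64(0.04286585807650867))
red [308. 175.] [ 0.619 -0.185] (102.48947143554688, 23.09228515625, np.float64(-0.4766762740360839))
red [301. 139.] [ 0.744 -0.168] (96.64553833007812, 24.480321884155273, np.float64(-1.5692363784958996))
red [344. 134.] [ 0.76  -0.311] (25.361539840698242, 21.238445281982422, np.float64(-0.7847129320489707))
yellow [351. 229.] [ 0.444 -0.314] (102.15046691894531, 30.415695190429688, np.float64(-0.39306233687141123))
yellow [ 50. 229.] [0.455 0.622] (98.25399017333984, 97.38803100585938, np.float64(-1.2738974079348844))
yellow [233. 181.] [0.607 0.055] (143.46270751953125, 27.445770263671875, np.float64(-0.09980835343733574))
green [291. 229.] [ 0.445 -0.126] (91.33566284179688, 23.8802433013916, np.float64(0.05974039991849667))
blue [392. 219.] [ 0.476 -0.444] (75.37648010253906, 28.226835250854492, np.float64(1.487279994484175))
blue [362. 184.] [ 0.588 -0.357] (101.30699157714844, 40.70229721069336, np.float64(0.15232306052504008))
blue [391. 174.] [ 0.622 -0.452] (79.1828384399414, 26.38289451599121, np.float64(-0.6790217223426769))
blue [334. 102.] [ 0.867 -0.282] (149.0218505859375, 144.5697479248047, np.float64(-1.5681328065421742))
blue [216. 104.] [0.862 0.119] (198.43067932128906, 151.3862762451172, np.float64(-1.568132489511572))
orange [ 66. 263.] [0.339 0.554] (134.53831481933594, 95.9832534790039, np.float64(-1.2682460802331952))
orange [214. 212.] [0.492 0.113] (86.7609634399414, 13.088377952575684, np.float64(-1.5222606320471228))
orange [281. 102.] [ 0.862 -0.101] (142.65432739257812, 140.7120819091797, np.float64(0.0019304679977725225))
```

View pics/b1.png

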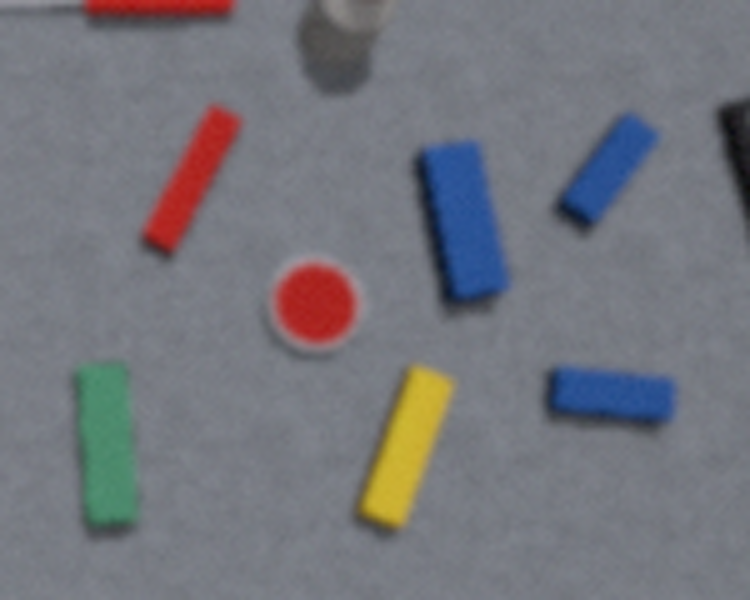

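The blue at (362,184) measures 101 x 41 mm and the other two about 77 x 27 mm, so it is the one to use. Next, a close wrist view of the fixture.

Run:
```python
from h import *
robot.goto([0.46,0.16,0.36],[np.pi,0,np.pi/2+.04]) if False else None
from scipy.spatial.transform import Rotation as Ro
f=robot.grab_frame("wrist");s=robot.sense()
T=Ro.from_euler('xyz',s['tcp_rot']).as_matrix()
print('cam in tool',T.T@(-f["R"].T@f["t"]-s['tcp_pos']),'axis',T.T@f["R"].T[:,2])
for yaw in(np.pi/2,-np.pi/2):
    for p in([.5,.15,.35],[.45,.15,.35],[.65,.15,.35]):
        q=robot.inverse_kinematics(p,[np.pi,0,yaw+.04]);print(yaw,p,None if q is None else np.round(q,2))
```

```text
cam in tool [ 0.00101051 -0.07434415 -0.13068104] axis [-0.00110266  0.29272371  0.95619643]
1.5707963267948966 [0.5, 0.15, 0.35] [ 0.58  0.34 -1.2   1.7   0.32  1.33  0.93]
1.5707963267948966 [0.45, 0.15, 0.35] [ 0.73  0.26 -1.33  1.79  0.26  1.3   0.95]
1.5707963267948966 [0.65, 0.15, 0.35] [ 0.33  0.57 -1.01  1.37  0.48  1.46  0.95]
-1.5707963267948966 [0.5, 0.15, 0.35] [ 0.47  0.27 -1.02  1.7   0.24  1.3  -2.13]
-1.5707963267948966 [0.45, 0.15, 0.35] [ 0.59  0.17 -1.11  1.79  0.16  1.27 -2.1 ]
-1.5707963267948966 [0.65, 0.15, 0.35] [ 0.27  0.53 -0.89  1.37  0.41  1.43 -2.14]
```

Run:
```python
from h import *
robot.move_joints([-0.3,.35,0,1.53,0,1.26,0])
print(robot.sense()['tcp_pos'],robot.sense()['tcp_rot'])
robot.goto([0.53,0.13,0.33],[np.pi,0,np.pi/2+.04])
s=robot.sense();print(s['t'],s['joint_pos'].round(2),s['tcp_pos'])
f=grab("wrist","c_w");np.savez("cw.npz",**f)
```

```text
[0.61951107 0.14620719 0.3211533 ] [ 3.14115206e+00 -1.41897213e-03  2.98146554e-01]
4.525 [-0.13  0.2  -0.23  1.71  0.05  1.23  1.25] [0.53031185 0.12972894 0.33000638]
```

View pics/c_w.png

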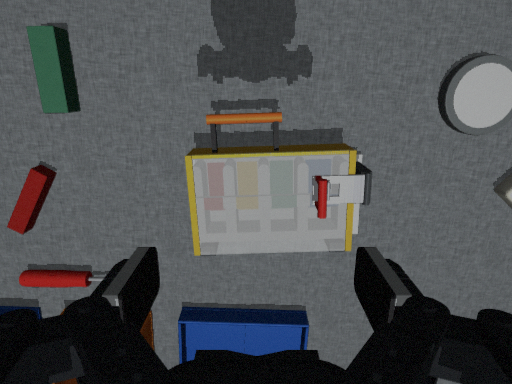

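The wrist view shows the handle at (245,118), the red finger bar at (322,198), the lid's yellow frame from (187,150) to (357,255), and the hasp hinge near (366,185).

Run:
```python
from h import *
f=grab("wrist")
for col,z in(('orange',.052),('red',.104),('yellow',.068),('green',.032)):
    for b in blobs(f,col,z,60): print(col,b[0],b[1].round(4),np.round(b[2:],3))
# patches under lid: hue
f2=f["image"][130:270,170:390];cv2.imwrite("pics/c2.png",cv2.resize(f2,None,fx=3.5,fy=3.5,interpolation=cv2.INTER_CUBIC)[:,:,::-1])
g=grab("top");
for col,z in(('orange',.058),('red',.109),):
    for b in blobs(g,col,z,15): print('top',col,b[0],b[1].round(4),np.round(b[2:],3))
```

```text
orange [148. 331.] [ 0.8037 -0.0225] [ 6.6878e+01  1.7885e+01 -2.0000e-03]
orange [244. 118.] [0.4931 0.1118] [90.409 11.982 -1.499]
red [ 56. 279.] [ 0.6877 -0.1111] [86.868 22.077 -1.533]
red [321. 196.] [0.5726 0.2024] [50.312 12.382  0.098]
red [ 27. 201.] [ 0.5903 -0.1283] [81.586 19.361 -0.497]
yellow [349. 227.] [0.6227 0.2497] [64.877  8.095  0.074]
yellow [194. 195.] [0.5974 0.0524] [ 1.43193e+02  3.01750e+01 -1.17000e-01]
yellow [244. 150.] [0.5283 0.1134] [70.038  8.369 -1.533]
yellow [323. 151.] [0.5262 0.205 ] [98.497 32.104  1.302]
green [47. 70.] [ 0.4469 -0.1264] [9.7244e+01 3.0961e+01 5.7000e-02]
top orange [ 66. 263.] [0.3389 0.551 ] [133.741  95.549  -1.27 ]
top orange [222. 212.] [0.4932 0.0877] [37.296 10.671 -1.459]
top orange [281. 102.] [ 0.8595 -0.1003] [1.41893e+02 1.39966e+02 2.00000e-03]
top red [333. 200.] [ 0.5201 -0.244 ] [ 4.5376e+01  4.4582e+01 -3.9000e-02]
top red [308. 175.] [ 0.597 -0.173] [94.974 21.4   -0.477]
top red [301. 139.] [ 0.7136 -0.1568] [89.561 22.686 -1.569]
top red [344. 134.] [ 0.7276 -0.2891] [23.503 19.682 -0.785]
```

View pics/c2.png

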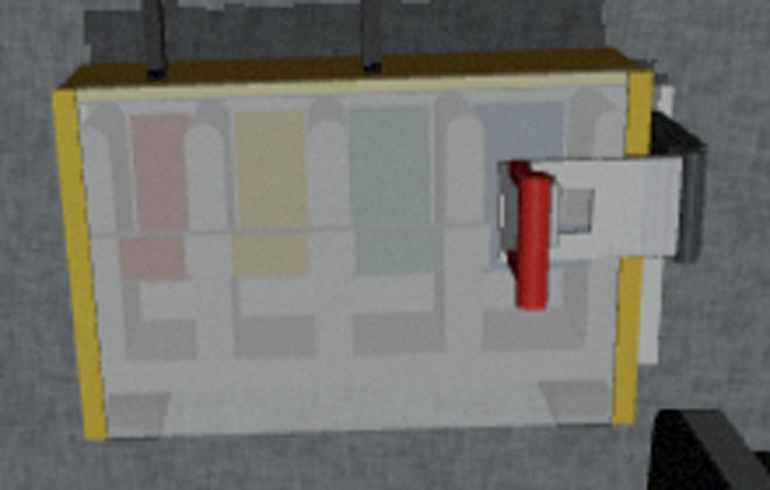

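Run:
```python
from h import *
f=dict(np.load("cw.npz"))
P=[ray(f,170+u/3.5,130+v/3.5,.068)[:2] for u,v in((53,92),(652,72),(635,423),(85,438))]
P=np.array(P);print(P)
e=[P[1]-P[0],P[2]-P[3]];print([ (np.linalg.norm(x),np.arctan2(x[1],x[0])-np.pi/2) for x in e])
e=[P[3]-P[0],P[2]-P[1]];print([ (np.linalg.norm(x),np.arctan2(x[1],x[0])) for x in e])
# handle ends & grip top line
for n,(a,b),z in(('grip',((537,172),(532,308)),.109),):
    A=[ray(f,170+u/3.5,130+v/3.5,z)[:2] for u,v in(a,b)];print(n,A,np.mean(A,0),np.arctan2(*(A[1]-A[0])[::-1]))
A=ray(f,170+693/3.5,130+205/3.5,.074);print('hasp hinge',A)
```

```text
[[0.5390788  0.04414003]
 [0.52457237 0.24704917]
 [0.65609086 0.25715112]
 [0.66994405 0.05287022]]
[(np.float64(0.20342703082672264), np.float64(0.07137080055251288)), (np.float64(0.2047500817331235), np.float64(0.06771073032604868))]
[(np.float64(0.13115612438365135), np.float64(0.06661262831486327)), (np.float64(0.1319058824713164), np.float64(0.07665958407249657))]
grip [array([0.55009312, 0.20254583]), array([0.59549742, 0.20529721])] [0.57279527 0.20392152] 0.060523248145408874
hasp hinge [0.56920241 0.26511569 0.074     ]
```

```bash
cat >> h.py <<'E'
YAW=.070; O=np.array([.6062,.1504,0])
RF=np.array([[np.cos(YAW),-np.sin(YAW),0],[np.sin(YAW),np.cos(YAW),0],[0,0,1]])
def W(x,y,z): return O+RF@np.array([x,y,z])
GY={'red':-.0735,'yellow':-.0305,'green':.0165,'blue':.0675}
GW={'red':.027,'yellow':.031,'green':.035,'blue':.039}
SZ={'red':.024,'yellow':.028,'green':.032,'blue':.036}
DN=lambda yaw:[np.pi,0,yaw]
E
python3 - <<'E'
from h import *
f=dict(np.load("cw.npz"))
im=f["image"][:,:,::-1].copy();S=3.5
c=cv2.resize(im[100:270,170:390],None,fx=S,fy=S,interpolation=cv2.INTER_CUBIC)
def ln(a,b,col):
    p=[tuple(((proj(f,W(*q))-[170,100])*S).astype(int)) for q in(a,b)];cv2.line(c,p[0],p[1],col,1)
for k in GY:
    for s in(-1,1):
        y=GY[k]+s*GW[k]/2; ln((-.06,y,.042),(.032,y,.042),(255,0,255)); ln((-.06,y,.01),(.032,y,.01),(0,0,0))
ln((-.115,-.075,.052),(-.115,.015,.052),(0,255,0)); ln((-.052,.056,.104),(-.008,.056,.104),(0,255,0))
ln((.01,-.101,.058),(.01,.101,.058),(255,255,0))
cv2.imwrite("pics/d.png",c)
E
```

```text
(no output)
```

View pics/d.png

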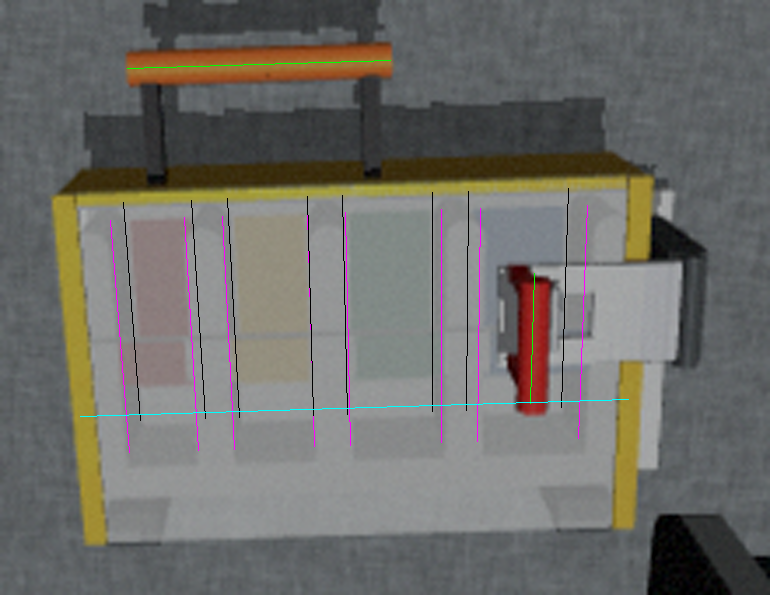

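```bash
cat >> h.py <<'E'
def hb(th):  # hasp bar centre in fixture frame
    return (-.030,.116-.060*np.cos(th)+.032*np.sin(th),.072+.060*np.sin(th)+.032*np.cos(th))
def gh(th):  # guard handle centre
    return (.057-.172*np.cos(th)+.012*-np.sin(th)*-1*-1,-.030,.064+.172*np.sin(th)-.012*np.cos(th))
def st(tag=''):
    s=robot.sense();print(tag,'t%.1f'%s['t'],s['tcp_pos'].round(4),'F',s['wrist_force'].round(1),'op%.3f'%s['opening'])
    return s
E
python3 - <<'E'
from h import *
print(gh(0),gh(np.pi/2),hb(1.65))
up=np.array([0,0,-.006])
a=DN(np.pi/2+YAW)
robot.grip(.35,40)
p=W(*hb(0))
robot.goto(p+[0,0,.06],a);robot.move_straight(p+up,vel=.08,contact_N=8)
st('down');f=grab('wrist','e1')
robot.grip(0.0,25);st('grip')
for th in np.arange(.15,1.66,.15):
    robot.move_straight(W(*hb(th))+up,vel=.08)
st('flipped')
grab('scene','e2')
E
```

```text
(np.float64(-0.11499999999999999), -0.03, np.float64(0.052000000000000005)) (np.float64(0.044999999999999984), -0.03, np.float64(0.236)) (-0.03, np.float64(0.15264693423892944), np.float64(0.12928003326541962))
down t7.0 [0.5728 0.2044 0.0984] F [-0.6 -0.6  0.3] op0.352
grip t7.4 [0.5727 0.2049 0.0986] F [0.1 2.  1.9] op0.106
flipped t10.4 [0.5656 0.3005 0.1233] F [1.1 1.4 3.5] op0.102
```

View pics/e2.png

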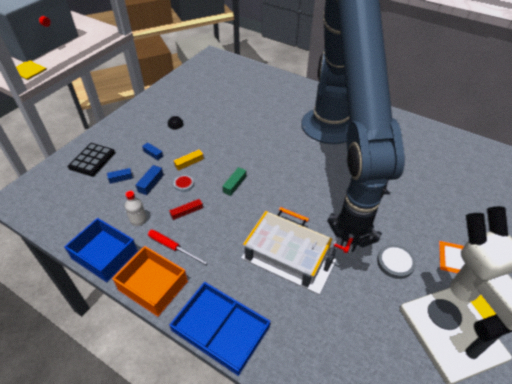

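The hasp is flipped: the strap stands at (345,245). I'll release it and raise the guard.

Run:
```python
from h import *
robot.grip(.27);s=st('rel')
robot.move_straight(s['tcp_pos']+[0,0,.09],vel=.12)
up=np.array([0,0,-.006]);a=DN(YAW)
p=W(*gh(0))
robot.grip(.3)
robot.goto(p+[0,0,.12],a)
f=grab('top','f0')
robot.move_straight(p+up,vel=.12,contact_N=8);st('down')
robot.grip(0,50);st('grip')
```

```text
rel t10.7 [0.5649 0.3    0.1226] F [0.1 0.1 0.2] op0.270
down t14.2 [0.4941 0.1126 0.0466] F [-1.  -0.2  0.1] op0.300
grip t14.4 [0.4933 0.1125 0.0468] F [-4.2  0.7  5.8] op0.117
```

Run:
```python
import cv2;im=cv2.imread('pics/f0.png')[130:240,140:260];cv2.imwrite('pics/f0c.png',cv2.resize(im,None,fx=5,fy=5))
```

```text
(no output)
```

View pics/f0c.png

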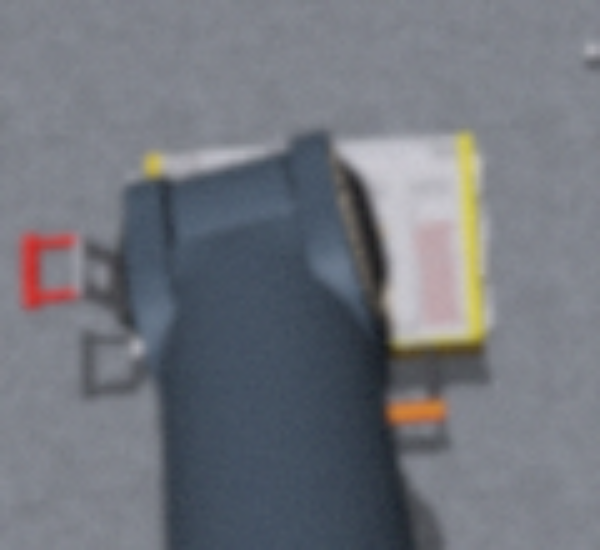

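Run:
```python
from h import *
up=np.array([0,0,-.006])
for th in list(np.arange(.15,1.5,.15))+[1.5,1.56]:
    robot.move_straight(W(*gh(th))+up,vel=.1)
    F=robot.sense()['wrist_force']
    if np.linalg.norm(F)>25: print(th,F)
robot.sleep(.3)
st('up');robot.grip(.3);s=st('rel')
robot.move_straight(s['tcp_pos']+[0,0,.05],vel=.12)
robot.goto([0.53,0.1,0.36],DN(np.pi/2+YAW))
f=grab('wrist','g1');np.savez("g1.npz",**f);st()
grab('scene','g2')
```

```text
0.9 [-18.7984865   -1.7199759   18.05016274]
1.0499999999999998 [-18.49550172  -2.01551662  24.53994695]
up t19.3 [0.654  0.124  0.2325] F [-0.4  1.1  7.8] op0.116
rel t19.6 [0.6518 0.1231 0.2296] F [-0.6  0.7  0.4] op0.305
 t21.6 [0.5301 0.0999 0.3593] F [ 0.2 -0.6  0.3] op0.297
```

View pics/g1.png

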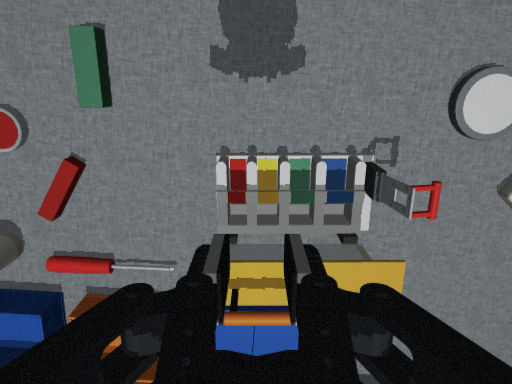

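View pics/g2.png

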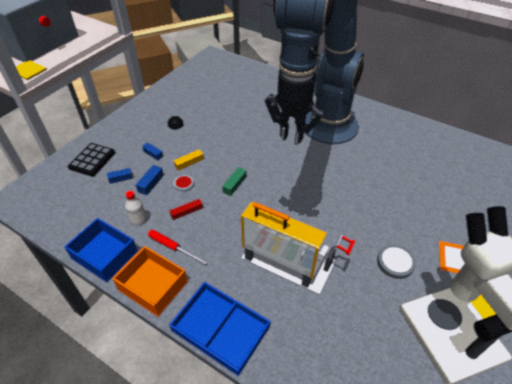

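The guard stands upright and the four floor patches are clearly visible at v≈155-200. I'll check gap centres and guard angle.

Run:
```python
from h import *
f=dict(np.load("g1.npz"))
sub=np.zeros((384,512),np.uint8);sub[150:203,215:375]=255
for col in GY:
    m=mask(f,col,90,40)&sub
    for zone,z,v0,v1 in(('floor',.0105,158,187),('bridge',.0585,194,203)):
        vs=[];
        for v in range(v0,v1):
            u=np.where(m[v])[0]
            if len(u)>5: 
                L=[RF.T@(ray(f,q,v,z)-O) for q in(u.min()-.5,u.max()+.5)]
                vs.append([(L[0][1]+L[1][1])/2,L[1][1]-L[0][1],L[0][0]])
        if vs: print(col,zone,np.median(vs,0).round(4),'exp',GY[col],'slope',np.polyfit(np.array(vs)[:,2],np.array(vs)[:,0],1)[0].round(3))
for b in blobs(f,'orange',.236,60): print(b[0],b[1],RF.T@(np.r_[b[1],0]-O))
im=f["image"][:,:,::-1];S=4.5
c=cv2.resize(im[135:245,205:380],None,fx=S,fy=S,interpolation=cv2.INTER_CUBIC)
def ln(a,b,col):
    p=[tuple(((proj(f,W(*q))-[205,135]+.5)*S).astype(int)) for q in(a,b)];cv2.line(c,p[0],p[1],col,1)
for k in GY:
    for s in(-1,1):
        y=GY[k]+s*GW[k]/2; ln((-.053,y,.042),(.032,y,.042),(255,0,255)); ln((-.06,y,.01),(-.0,y,.01),(0,0,0))
ln((-.06,-.1,.01),(-.06,.1,.01),(0,0,0));ln((-.06,-.101,.042),(-.06,.101,.042),(255,0,255))
cv2.imwrite("pics/g3.png",c)
g=grab('top')
for col in SZ:
    for b in blobs(g,col,SZ[col],40): print(col,b[0],b[1].round(3),np.round(b[2:],3))
```

```text
red floor [-0.0739  0.0236 -0.0326] exp -0.0735 slope 0.004
red bridge [-0.0733  0.0245 -0.009 ] exp -0.0735 slope 0.06
yellow floor [-0.0305  0.028  -0.0325] exp -0.0305 slope 0.008
yellow bridge [-0.0304  0.0285 -0.0089] exp -0.0305 slope 0.008
green floor [ 0.0173  0.028  -0.0324] exp 0.0165 slope 0.022
green bridge [ 0.0163  0.0299 -0.0088] exp 0.0165 slope -0.073
blue floor [ 0.0709  0.0282 -0.0323] exp 0.0675 slope 0.046
blue bridge [ 0.0671  0.0355 -0.0088] exp 0.0675 slope -0.008
[149. 373.] [0.72355475 0.01219199] [ 0.10740069 -0.14607766  0.        ]
[111. 347.] [ 0.69555353 -0.0255848 ] [ 0.07682582 -0.18180345  0.        ]
[257. 318.] [0.65511932 0.10797948] [ 0.04583251 -0.04573819  0.        ]
[ 86. 305.] [ 0.65046863 -0.04637919] [ 0.03039692 -0.19939355  0.        ]
red [333. 200.] [ 0.536 -0.262] [ 4.9090e+01  4.8109e+01 -3.9000e-02]
red [148. 183.] [0.59  0.329] [46.547 28.997  0.059]
red [227. 185.] [0.589 0.079] [66.226 24.792  0.123]
red [308. 175.] [ 0.619 -0.185] [102.486  23.092  -0.477]
red [301. 139.] [ 0.744 -0.168] [96.646 24.48  -1.569]
yellow [351. 229.] [ 0.444 -0.314] [102.15   29.801  -0.393]
yellow [ 50. 229.] [0.455 0.622] [97.698 97.659  0.308]
yellow [222. 151.] [0.699 0.094] [64.155 57.277 -1.483]
green [291. 229.] [ 0.445 -0.125] [9.1627e+01 2.3960e+01 5.4000e-02]
blue [392. 219.] [ 0.476 -0.444] [75.369 28.489  1.501]
blue [362. 184.] [ 0.588 -0.356] [101.393  41.095   0.16 ]
blue [391. 174.] [ 0.622 -0.452] [79.183 26.383 -0.679]
blue [334. 102.] [ 0.869 -0.282] [149.249 141.108  -1.569]
blue [219. 101.] [0.862 0.118] [196.963 151.384  -1.568]
```

View pics/g3.png

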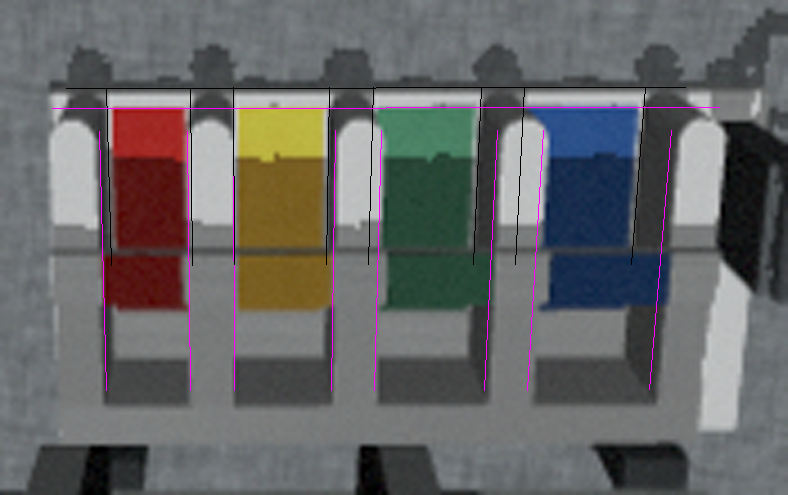

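The gap model fits to about 1 mm. Next are the bars, starting with green. For each bar I measure from directly above, grip near its rear end, insert, release, then push home.

```bash
cat >> h.py <<'E'
def look(col,xy,yaw,name=None):
    """put wrist camera right above xy, measure bar top face"""
    ty=np.array([np.cos(yaw),np.sin(yaw)])
    r=np.asarray(xy)+.074*ty
    robot.goto([r[0],r[1],.24],DN(np.pi/2+yaw))
    f=grab('wrist',name)
    B=[b for b in blobs(f,col,SZ[col],200) if np.hypot(*(b[1]-xy))<.07]
    for b in B: print(col,b[0],b[1].round(4),np.round(b[2:],3))
    b=max(B,key=lambda b:b[2]);return f,b[1],b[4],b[2],b[3]
def pick(col,c,yaw,back=.025):
    u=np.array([np.cos(yaw),np.sin(yaw)]);p=np.r_[c-back*u,.014];a=DN(np.pi/2+yaw)
    robot.grip(.75,80)
    robot.goto(p+[0,0,.06],a)
    if robot.move_straight(p,vel=.08,contact_N=10): st('touch!')
    robot.grip(0,80);st('gripped')
def place(col,back=.025,tz=.014,xe=-.075):
    z=tz+.0117;y=GY[col];a=DN(np.pi/2+YAW)
    s=robot.sense();robot.move_straight(s['tcp_pos']+[0,0,.09],vel=.15)
    x0=-.060-.015-(.05+back)
    robot.goto(W(x0,y,.10),a)
    robot.move_straight(W(x0,y,z),vel=.1)
def insert(col,back=.025,tz=.014,xe=-.075):
    z=tz+.0117;y=GY[col]
    hit=robot.move_straight(W(xe,y,z),vel=.05,contact_N=15)
    s=st('ins hit=%s'%hit);print('fix',(RF.T@(s['tcp_pos']-O)).round(4));return hit
def home(col):
    y=GY[col]
    robot.grip((SZ[col]+.012)/.085)
    s=robot.sense();robot.move_straight(s['tcp_pos']+[0,0,.07],vel=.15)
    p=RF.T@(robot.sense()['tcp_pos']-O)
    robot.move_straight(W(-.155,y,p[2]),vel=.2);robot.grip(0)
    robot.move_straight(W(-.155,y,.027),vel=.15)
    hit=robot.move_straight(W(-.070,y,.027),vel=.04,contact_N=15)
    s=st('push hit=%s'%hit);print('fix',(RF.T@(s['tcp_pos']-O)).round(4))
    robot.move_straight(W(-.12,y,.027),vel=.15);robot.move_straight(W(-.12,y,.11),vel=.2)
E
python3 - <<'E'
from h import *
f,c,yaw,L,w=look('green',[.445,-.126],.055,'h1')
pick('green',c,yaw);place('green');st();grab('wrist','h2');grab('scene','h3')
E
```

```text
green [254.  93.] [ 0.4472 -0.1281] [9.6464e+01 3.0742e+01 5.3000e-02]
gripped t25.3 [ 0.4226 -0.1294  0.0147] F [-1.2  0.9  6.5] op0.360
 t28.0 [0.4559 0.1564 0.0261] F [-0.3  0.1 -2.5] op0.359
```

View pics/h1.png

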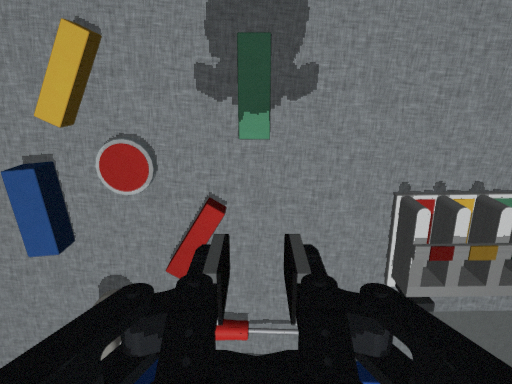

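View pics/h2.png

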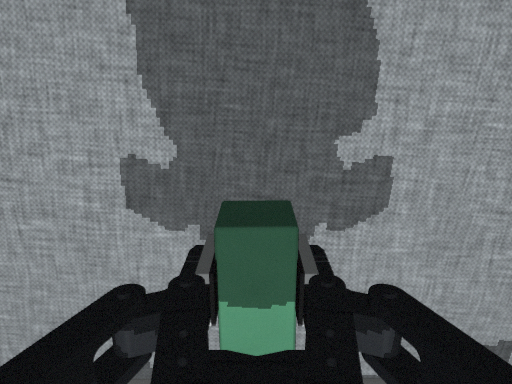

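The green bar is held straight in the jaws, centred at column 255. I'll insert it.

Run:
```python
from h import *
if not insert('green'): home('green')
else: pass
robot.goto(W(-.10,0,.36),DN(np.pi/2+YAW))
grab('wrist','i1');st()
```

```text
ins hit=False t29.8 [0.5298 0.1616 0.0257] F [ 0.   0.3 -2.2] op0.363
fix [-0.0754  0.0165  0.0257]
push hit=True t34.2 [0.5273 0.1611 0.0261] F [0.2 0.3 0.1] op0.001
fix [-0.0779  0.0162  0.0261]
 t36.2 [0.5056 0.1432 0.3573] F [-0.2  0.3  0.2] op0.000
```

View pics/i1.png

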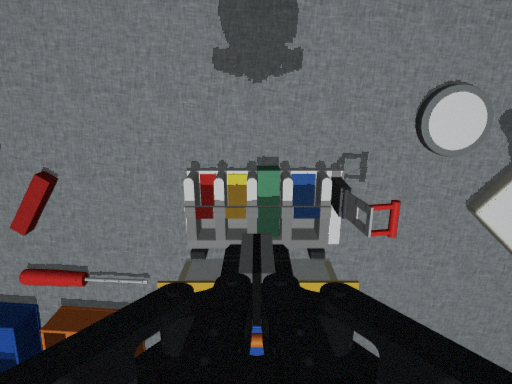

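Run:
```python
from h import *
f=grab('wrist');S=6
c=cv2.resize(f["image"][150:250,180:340][:,:,::-1],None,fx=5,fy=5,interpolation=cv2.INTER_CUBIC)
def ln(a,b,col):
    p=[tuple(((proj(f,W(*q))-[180,150]+.5)*5).astype(int)) for q in(a,b)];cv2.line(c,p[0],p[1],col,1)
y=GY['green']
ln((-.068,y-.016,.042),(-.068,y+.016,.042),(255,0,255));ln((-.068,y-.016,.01),(-.068,y+.016,.01),(0,0,255))
cv2.imwrite('pics/i2.png',c)
```

View pics/i2.png

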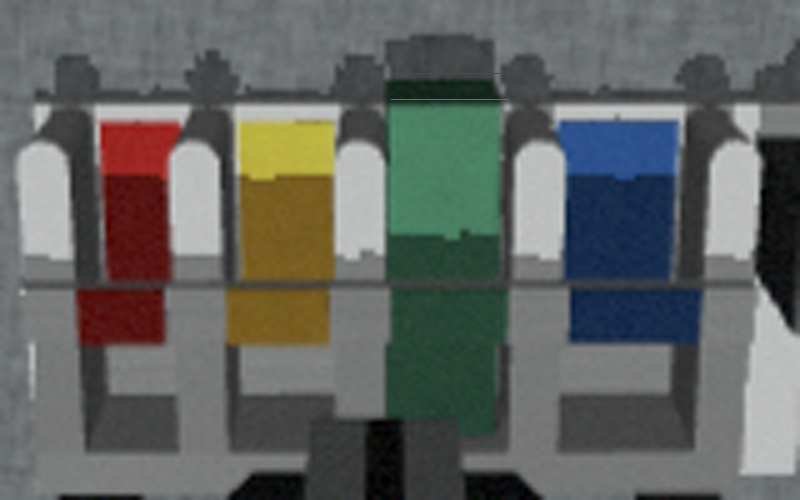

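The green bar's rear edge lies on the predicted home line. Next is red.

Run:
```python
from h import *
f,c,yaw,L,w=look('red',[.610,-.18],-.477,'j1')
pick('red',c,yaw);place('red');st();grab('wrist','j2')
```

```text
red [254.  98.] [ 0.6218 -0.1867] [98.392 23.726 -0.487]
gripped t40.6 [ 0.6002 -0.1751  0.0148] F [-1.   1.2  5.9] op0.259
 t43.3 [0.4622 0.0665 0.026 ] F [ 0.7 -0.5 -1.6] op0.262
```

View pics/j1.png

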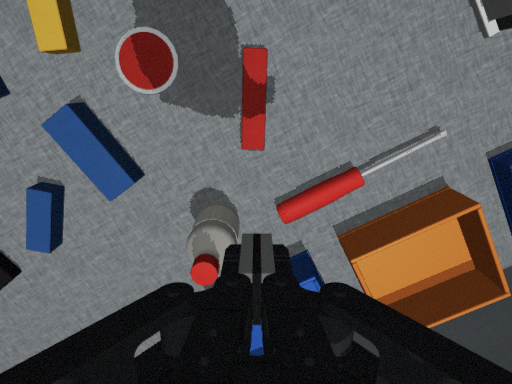

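View pics/j2.png

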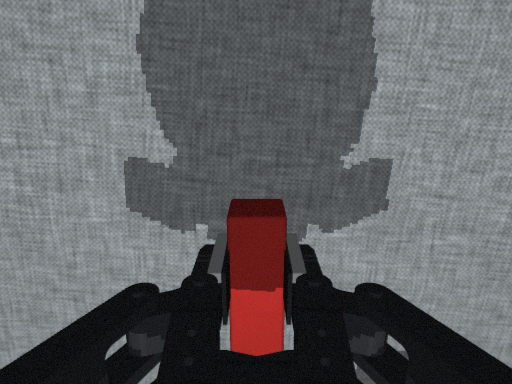

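The red bar, seen at (254,98), is now held straight, centred near column 257. I'll insert it, push it home and look at yellow.

Run:
```python
from h import *
if not insert('red'):
    home('red')
    f,c,yaw,L,w=look('yellow',[.444,-.314],-.393,'k1')
    pick('yellow',c,yaw);place('yellow');st();grab('wrist','k2');grab('scene','k3')
```

```text
ins hit=False t45.0 [0.5362 0.0718 0.0257] F [-0.3  0.1 -0.8] op0.260
fix [-0.0754 -0.0735  0.0257]
push hit=True t49.4 [0.5338 0.0715 0.0259] F [ 0.1  0.3 -0.4] op0.001
fix [-0.0777 -0.0737  0.0259]
yellow [253.  88.] [ 0.4461 -0.3167] [98.85  27.593 -0.405]
gripped t54.8 [ 0.4236 -0.3071  0.0148] F [-0.9  1.1  5.2] op0.309
 t58.0 [0.4592 0.1095 0.0261] F [-0.1  0.2 -2. ] op0.310
```

View pics/k2.png

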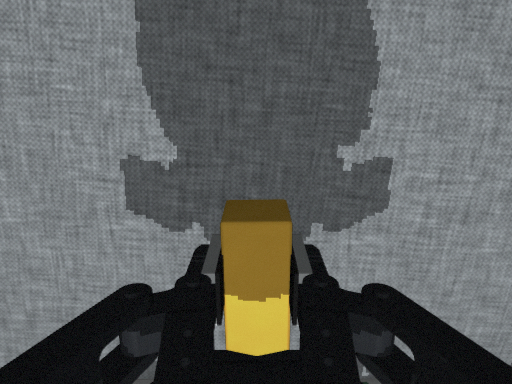

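View pics/k3.png

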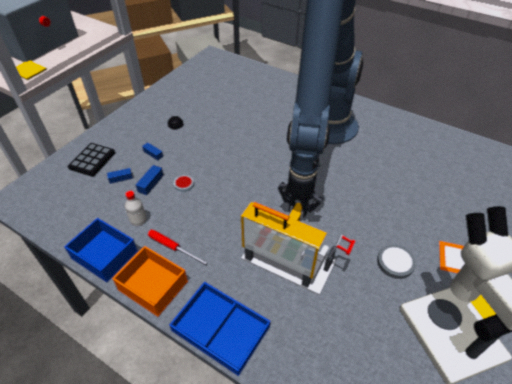

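Red stopped at the same x as green (-77.7 mm), so it is home. Yellow is held straight. I'll insert it, then look at and pick the large blue.

Run:
```python
from h import *
if not insert('yellow'):
    home('yellow')
    f,c,yaw,L,w=look('blue',[.584,-.353],.155,'l1')
    print(L,w)
    if L>92 and w>32:
        pick('blue',c,yaw);place('blue');st();grab('wrist','l2');grab('scene','l3')
```

```text
ins hit=False t59.7 [0.5332 0.1147 0.0257] F [ 0.7 -0.1 -2.4] op0.312
fix [-0.0753 -0.0305  0.0257]
push hit=True t64.1 [0.5307 0.1143 0.026 ] F [ 0.3  0.8 -0.2] op-0.004
fix [-0.0778 -0.0307  0.026 ]
blue [246.  90.] [ 0.5918 -0.3606] [98.754 35.322  0.151]
98.7541732788086 35.32160568237305
gripped t69.7 [ 0.5676 -0.3645  0.015 ] F [-0.4  0.5  4.8] op0.411
 t73.4 [0.4523 0.2075 0.0261] F [ 1.2 -0.2 -4.2] op0.408
```

View pics/l1.png

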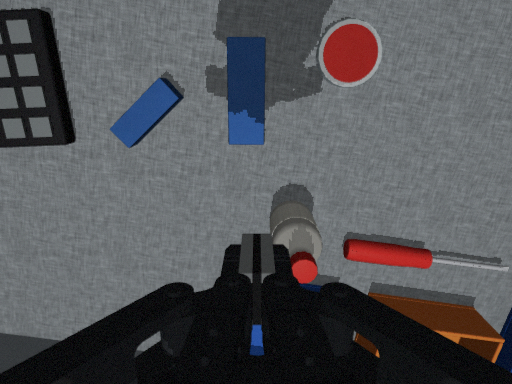

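View pics/l2.png

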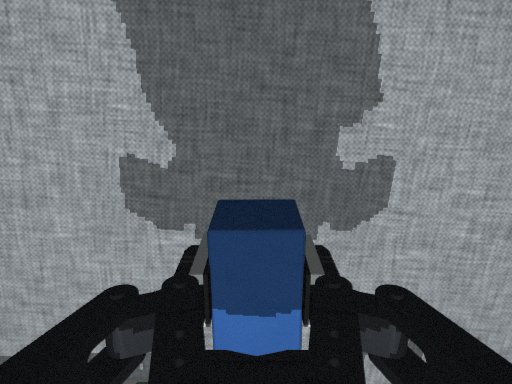

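The large blue bar measured 99 x 35 mm and is held straight. I'll insert it.

Run:
```python
from h import *
if not insert('blue'):
    home('blue')
robot.goto(W(-.12,0,.34),DN(np.pi/2+YAW))
f=grab('wrist','m1')
c=cv2.resize(f["image"][150:250,180:340][:,:,::-1],None,fx=5,fy=5,interpolation=cv2.INTER_CUBIC)
def ln(a,b,col):
    p=[tuple(((proj(f,W(*q))-[180,150]+.5)*5).astype(int)) for q in(a,b)];cv2.line(c,p[0],p[1],col,1)
for k in GY:
    y=GY[k];h=SZ[k]/2;ln((-.068,y-h,.01+2*h),(-.068,y+h,.01+2*h),(255,0,255))
cv2.imwrite('pics/m2.png',c);st()
```

```text
ins hit=False t75.1 [0.5263 0.2125 0.0257] F [-0.3  0.4 -3.6] op0.409
fix [-0.0754  0.0675  0.0257]
push hit=True t79.5 [0.5237 0.2119 0.0262] F [ 0.1 -1.2 -0.9] op0.001
fix [-0.078   0.0671  0.0262]
 t81.5 [0.4856 0.1422 0.3374] F [-0.9  0.2 -1.4] op-0.000
```

View pics/m2.png

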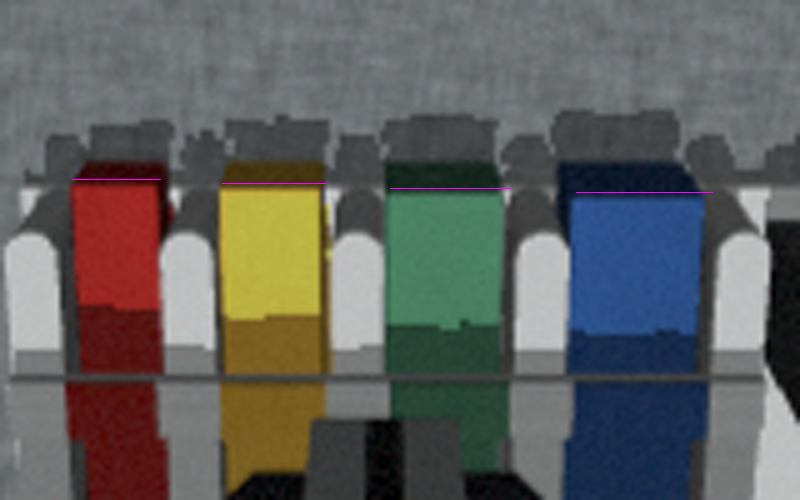

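View pics/m1.png

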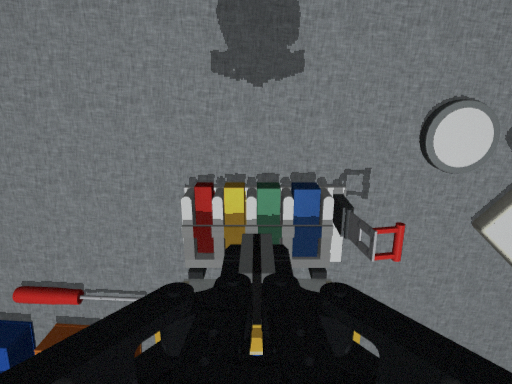

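All four rear edges lie on the home lines, and all pushes stopped within 0.3 mm of each other. Next I shut the guard.

Run:
```python
from h import *
up=np.array([0,0,-.006]);a=DN(YAW)
robot.grip(.35,50)
p=W(*gh(1.56))
robot.goto(p+[0,0,.07],a)
robot.move_straight(p+up,vel=.1,contact_N=8);st('at')
robot.grip(0,50);st('grip')
for th in list(np.arange(1.5,.29,-.15))+[.15,.05,0]:
    robot.move_straight(W(*gh(th))+up,vel=.1)
    F=robot.sense()['wrist_force']
    if np.linalg.norm(F)>25: print(th,F)
st('bottom')
robot.move_straight(W(*gh(-.02))+up,vel=.05,contact_N=10)
robot.sleep(.3);st('pressed')
robot.grip(.3);s=st('rel')
robot.move_straight(s['tcp_pos']+[0,0,.13],vel=.15)
robot.goto(W(-.08,-.02,.33),DN(np.pi/2+YAW))
f=grab('wrist','n1');np.savez('n1.npz',**f);st()
for b in blobs(f,'orange',.052,60)+blobs(f,'red',.12,60): print(b[0],(RF.T@(np.r_[b[1],0]-O)).round(4),np.round(b[2:],3))
```

```text
at t84.1 [0.6518 0.1236 0.2306] F [0.3 0.1 0.8] op0.348
grip t84.4 [0.6521 0.1236 0.231 ] F [ 0.5 -0.   2.9] op0.122
bottom t88.9 [0.493  0.1124 0.0459] F [ 0.3 -0.5 -2.6] op0.121
pressed t89.5 [0.4933 0.1124 0.0424] F [-2.9  0.7 -1.5] op0.122
rel t89.8 [0.4944 0.1128 0.0428] F [-0.2  0.3  0.1] op0.304
 t92.2 [0.5274 0.1247 0.329 ] F [-0.3 -1.1  0.1] op0.302
[143. 377.] [ 0.2713 -0.1935  0.    ] [40.294 12.655 -0.662]
[110. 347.] [ 0.2159 -0.2397  0.    ] [54.612 12.703 -0.76 ]
[ 62. 319.] [ 0.1642 -0.306   0.    ] [101.04   26.141  -0.879]
[249. 121.] [-0.1159 -0.0306  0.    ] [90.281 10.625 -1.502]
[ 54. 275.] [ 0.0527 -0.2568  0.    ] [82.252 23.051 -1.55 ]
[417. 210.] [-0.0249  0.1513  0.    ] [47.1   34.813  0.219]
```

View pics/n1.png

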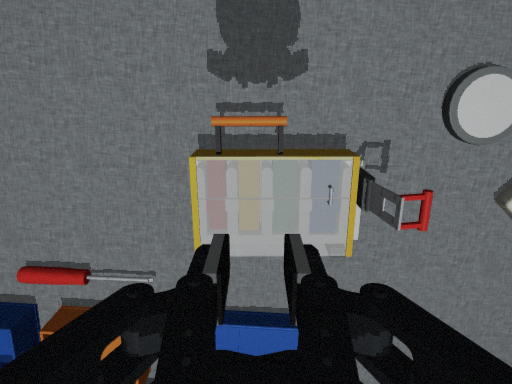

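The guard is shut: the handle is at (249,121) and the lid flat. Next, the hasp.

Run:
```python
from h import *
up=np.array([0,0,-.006]);a=DN(np.pi/2+YAW)
robot.grip(.27,30)
p=W(*hb(1.75))
robot.goto(p+[0,0,.07],a)
h=robot.move_straight(p+up,vel=.08,contact_N=8);st('at %s'%h)
robot.grip(0,25);s=st('grip')
if not h and .06<s['opening']<.16:
    for th in list(np.arange(1.65,.09,-.15))+[0.0]:
        robot.move_straight(W(*hb(th))+up,vel=.08)
    st('down');robot.grip(.3);s=st('rel')
    robot.move_straight(s['tcp_pos']+[0,0,.13],vel=.15)
    robot.goto(W(-.10,-.02,.36),DN(np.pi/2+YAW))
f=grab('wrist','o1');grab('scene','o2');st()
cv2.imwrite('pics/o1c.png',cv2.resize(f["image"][110:260,170:400][:,:,::-1],None,fx=3.4,fy=3.4,interpolation=cv2.INTER_CUBIC))
```

```text
at False t94.4 [0.5656 0.3065 0.1199] F [0.2 0.8 0.3] op0.274
grip t94.7 [0.5656 0.3065 0.1201] F [-0.   1.6  1.3] op0.106
down t97.9 [0.5723 0.2049 0.0982] F [1.4 3.9 2.5] op0.104
rel t98.2 [0.5716 0.203  0.0974] F [-0.4  0.1  0.4] op0.299
 t100.1 [0.5075 0.1242 0.3576] F [-0.6  0.1  0.2] op0.301
```

View pics/o1c.png

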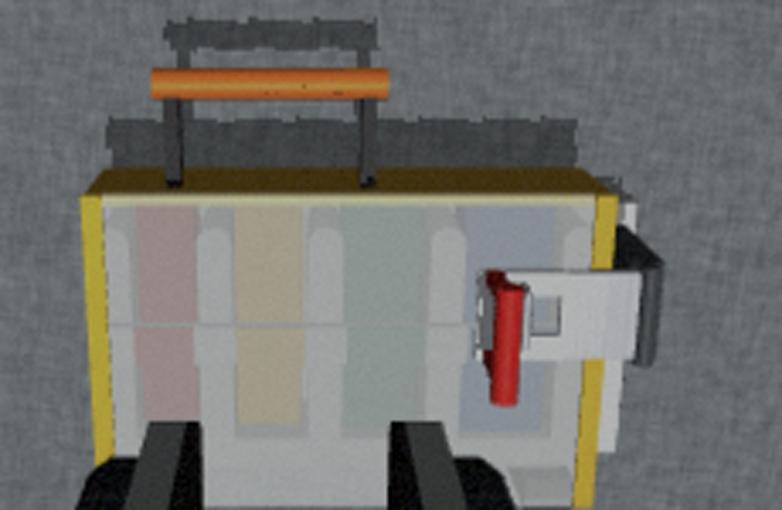

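View pics/o2.png

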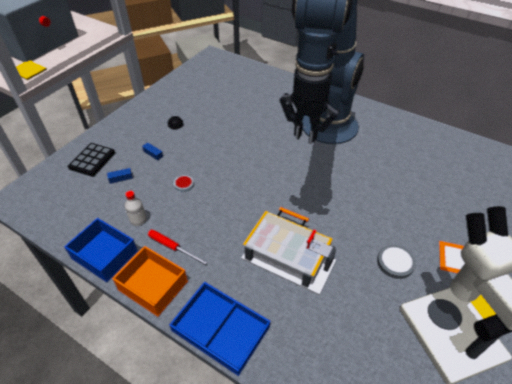

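The hasp lies flat over the staple as at the start, the guard is shut over the four bars, the bystanders are unmoved and the arm is clear. Handing in.

Run:
```python
from plant import robot
print(robot.close_job(), robot.sense()['t'])
```

```text
the job is handed in; nothing more can be done
the job is handed in; nothing more can be done
```

The job is done and handed in at about 100 s on the robot's clock, within the 210 s limit; no verdict was reported.

I flipped the hasp back and raised the guard. All four bars were on the bench, so I put red, yellow, green and the largest blue into their gaps and pushed each against its back stop. Then I shut the guard and flipped the hasp down.

- **Bars:** All four pushes stopped within 0.3 mm of each other. In the picture taken before shutting, every rear edge lay on its predicted home line. After that I saw the bars only through the clear lid, and they were still in their gaps.
- **Blue bar:** The one used measured about 99 x 35 mm close up. I left the two smaller blue bars (about 77 x 27 mm) where they were.
- **Guard and hasp:** In the last pictures the lid was flat, with its handle measured within about 1 mm of its shut position. The hasp looked as it did at the start.
- **Bystanders and arm:** Nothing else on the bench looked moved, judged by eye from the scene picture. The arm stood clear of everything at hand-in.
- **Failed checks:** None failed or disagreed. The highest force I noted was about 31 N at the wrist while raising the guard, and no bar was knocked or slipped that I could see.

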